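# Set up a bridge of kiln furniture over the cone pack

### The arm

A 6-joint arm with a two-finger parallel gripper is mounted at the origin on the work surface. World frame = base frame: x ahead of the robot, y to its left, z up, the work surface at z = 0. Lengths are in m, angles in rad, forces in N, time in s.
With the tool pointing down it reaches from about 0.35 to 0.775 m from the base axis. Payload 5.5 kg.
Tool frame: the origin (TCP) lies at the very end of the fingers, on their centre line; the grasp point (between the pads) lies 19 mm behind it; z points along the fingers, y is the line along which they close (so a half turn about z gives the same grasp; the last joint's range is limited). The gripper opens to 85 mm and grips with 20 to 120 N. Pads are 22 mm wide; open, the fingers measure 114 mm over their backs; the gripper's body (76 mm by 85 mm) begins 54 mm behind the grasp point. The pads swing forward as they close: fully open they stand 13 mm farther back than shut.
Start: joints at [1.006, 0.313, 0.046, 1.304, 0, 1.431], TCP at [0.237, 0.524, 0.231] pointing down, gripper open.
Joint ranges: [-2.76, 2.76], [-0.86, 1.69], [-1.03, 1.26], [-2.2, 2.34], [-1.47, 1.5], [-3.14, 3.14]. Speed limits (rad/s): [2.57, 2.57, 3.14, 3.14, 3.14, 3.14].

### API

Orientations are given as a unit quaternion [w, x, y, z].
In Python, from workcell import get_state, read_camera, hand_in gives the robot as it stands.
- The arm moves only by the tool send_rows, never from a script. Its argument "increments" is a list of rows, each an object of numbers: "dx", "dy", "dz": the shift along the world's x, y, z in units of 25 mm (1.0 is 25 mm); "roll": the turn about the world's z in units of 8 degrees (1.0 is 8 degrees); "claw": the opening, from -1 (shut) to 1 (fully open). In form: [{"dx": .., "dy": .., "dz": .., "roll": .., "claw": ..}, ...]. A call has exactly 5 rows; each row is the pose to reach, as a shift and turn from the pose commanded when the call began; what a row does not reach only later rows make up. A row lasts 1/8 s, in which the tool goes at most 62.5 mm and 10.7 degrees, less where a joint would pass 70% of its speed; a pose out of reach is approached as far as the arm can. A call with a gripper value outside its range is refused whole. The fingers move at their own pace and stop on an object; "grip_force" is the grip in N (left out, the last holds). Time passes only in rows, so rows that repeat a pose let the fingers close, or fill a call up. It gives the time, the measured TCP pose, the force, the opening and the grip force at its end, in the units of the state.
- get_state(): the state, without advancing time (a new reading comes with each control period).
- read_camera(name): name is "scene" or "top" or "wrist"; returns a dict with "image" (384x512x3 uint8, blue, green, red), "fx", "fy", "cx", "cy" (pixels), "dist_coeffs" ([k1, k2, p1, p2, k3] as OpenCV has them; the pictures are not rectified), "world_to_cam" (4x4, takes a point from world to camera coordinates). Camera axes: x right, y up, looking along -z (the intrinsics and any distortion apply to the point x, -y, -z); pixel columns grow to the right and rows downward; lengths in m; the calibration is good to about 2 mm. A picture is of the moment at which its call begins. There is no depth.
- hand_in(): hands the job in; it is judged then, once.
The state is a dict: "clock": time; "joint_pos": joint angles; "qvel": joint speeds; "tau": joint torques, N m; "tcp_pos": TCP position; "orientation": TCP orientation; "wrist_force": force on the tool from outside, world axes, zero at the start; "ft_torque": the same for the moment, N m; "finger_gap": finger opening in m; "grip_force": force on a finger pad.
Only numpy, scipy, OpenCV 4.12 (cv2) and the standard library are available. Lean on these libraries where they do the work, as an engineer would, in place of code of your own. Each camera call takes 0.05 s, during which the arm holds its last target. There are 200 camera calls.

### The job

Get the kiln batt ready for firing: stand the two tall round props on the batt, one in line with each end of the row of little clay cones and about a finger's width (20 mm) clear of it, and lay the long flat strip across both props so that it runs along the row with its middle over the cones. Set the clay bird upright on the middle of the strip, and stand the vase on the batt straight behind the middle of the cones (on the side away from the robot), about a finger's width clear of the strip. Do not knock the cones, and leave the squat prop, the plaster mould and the wooden clay tool where they are.

Things in the scene. Friction and masses are not known exactly. Their poses are not given: they have to be found in the camera images.
- batt: the kiln batt: a fixed cream slab lying on the table, 180 (x) x 260 (y) x 14 mm thick. Origin: centre of its underside; x points roughly away from the robot. Its place and yaw vary.
- cone_pack: the cone pack, fixed on the batt: a red clay bar 22 mm (x) x 64 mm (y) x 10 mm high carrying a row of three small pointed clay cones, 42 mm high in all. Origin: centre of the bar's underside, which is on the batt's top face; y runs along the row of cones (to the robot's left), x across it, pointing away from the robot (behind the cones). Its place on the batt and its yaw vary.
- prop_a: one of two identical tall props: white upright ceramic cylinder, diameter 40 mm, height 70 mm, with a dark spot on top, standing on the table. Origin: centre of its underside, z up. The two may be swapped.
- prop_b: the other tall prop, same as prop_a: diameter 40 mm, height 70 mm. Origin: centre of its underside, z up.
- bridge: the strip: a flat cream kiln-shelf bar lying on the table, 200 mm long (along its x), 56 mm wide (its y), 12 mm thick, about 0.3 kg. Origin: centre of its underside. Either way round will do.
- bird: small red clay bird, about 85 mm long (beak along its +x, tail along -x), body 34 mm wide across its y and widest 23 mm above the underside, 50 mm high at the head, standing on a flat round foot 32 mm in diameter. Origin: centre of the foot's underside. It may face any way at the end.
- vase: red clay bud vase, 90 mm high, foot 40 mm and belly 52 mm in diameter, straight round neck 28 mm in diameter from 56 to 90 mm up. Origin: centre of its underside, z up.
- squat_prop: bystander: a squat white prop, diameter 54 mm, only 30 mm high, standing on the table; not to be used. Origin: centre of its underside.
- mould: bystander: a square cream plaster press mould, 100 x 100 x 34 mm, with a dark carved figure in its top. Origin: centre of its underside.
- clay_tool: bystander: a wooden modelling tool about 155 mm long (along its x) and 12 to 14 mm thick, lying on the table beyond the batt. Origin: at table level near the middle of its length.
Things that resemble listed ones, but are neither listed nor needed, are in the scene too. There is more than one size of the bridge; the one meant has the size given above.

How it is judged:
At the end, for the whole second after the job is handed in: Props on batt 54-88 mm either side of the pack centre, within 16 mm of the row line; strip on both, centred within 15 mm, within 0.2 rad of the row; bird on strip within 15 mm of its centre; vase on batt 56-105 mm behind, within 25 mm sideways; all upright (0.1 rad), released, at rest (((x of prop_a in the frame of cone_pack between -0.016 and 0.016 m and y of prop_a in the frame of cone_pack between 0.054 and 0.088 m and z of prop_a in the frame of cone_pack between -0.005 and 0.005 m and x of prop_b in the frame of cone_pack between -0.016 and 0.016 m and y of prop_b in the frame of cone_pack between -0.088 and -0.054 m and z of prop_b in the frame of cone_pack between -0.005 and 0.005 m) or (x of prop_a in the frame of cone_pack between -0.016 and 0.016 m and y of prop_a in the frame of cone_pack between -0.088 and -0.054 m and z of prop_a in the frame of cone_pack between -0.005 and 0.005 m and x of prop_b in the frame of cone_pack between -0.016 and 0.016 m and y of prop_b in the frame of cone_pack between 0.054 and 0.088 m and z of prop_b in the frame of cone_pack between -0.005 and 0.005 m)) and horizontal distance between bridge and cone_pack below 0.015 m and z of bridge in the frame of cone_pack between 0.065 and 0.075 m and angle between the x axis of bridge and the y axis of cone_pack, either way round below 0.2 rad and horizontal distance between bird and bridge below 0.015 m and z of bird in the frame of bridge between 0.007 and 0.017 m and x of vase in the frame of cone_pack between 0.056 and 0.105 m and y of vase in the frame of cone_pack between -0.025 and 0.025 m and z of vase in the frame of cone_pack between -0.005 and 0.005 m and angle between each of prop_a, prop_b, bridge, bird, vase's own z axis and vertical below 0.1 rad and linear speed of each of prop_a, prop_b, bridge, bird, vase below 0.02 m/s); the robot touches nothing.
It fails at once if the cones are knocked (over 4 N) (contact force between cone_pack and anything else above 4 N).
It fails at once if the squat prop is moved more than 20 mm (distance of squat_prop from where it was at the start of the episode above 0.02 m).
It fails at once if the mould is moved more than 20 mm (distance of mould from where it was at the start of the episode above 0.02 m).
It fails at once if the clay tool is moved more than 20 mm (distance of clay_tool from where it was at the start of the episode above 0.02 m).
It also fails if it takes over 115 s, if anything falls off the work surface, if the arm or the gripper's body presses on something with over 40 N, if the wrist force passes 120 N, or if a joint passes its speed limit or range.

## Working session

There is one attempt and no reset: what is moved stays moved. The work goes in short steps, Python scripts to look and compute and a tool call to move; the robot and the scene stay as the last step left them, time stands still between calls to the robot, and variables do not carry over. Pictures are saved under pics/ and viewed, at most 18 in all, crops included, and the job is handed in when it is done.

Besides the shell and the picture viewer there is one more tool, called by a JSON object that holds its "api" and its "payload". send_rows: Moves the arm, as the interface text tells. Its arguments: {"type":"object","properties":{"increments":{"type":"array","items":{"type":"object","properties":{"dx":{"type":"number"},"dy":{"type":"number"},"dz":{"type":"number"},"roll":{"type":"number"},"claw":{"type":"number"}}}},"grip_force":{"type":"number"}},"required":["increments"]}

```bash
mkdir -p pics; ls; cat > h.py <<'E'
import cv2, numpy as np
from workcell import get_state, read_camera, hand_in
def cam(n, save=None):
    c=read_camera(n)
    if save: cv2.imwrite('pics/'+save,c['image'])
    return c
def K(c): return np.array([[c['fx'],0,c['cx']],[0,c['fy'],c['cy']],[0,0,1.]])
def ray(c,p):
    q=cv2.undistortPoints(np.array(p,float).reshape(-1,1,2),K(c),np.array(c['dist_coeffs'],float)).reshape(-1,2)
    d=np.c_[q[:,0],-q[:,1],-np.ones(len(q))]
    M=np.array(c['world_to_cam']);R=M[:3,:3]
    return -R.T@M[:3,3], d@R
def plane(c,p,z):
    o,d=ray(c,p); return (o+d*((z-o[2])/d[:,2])[:,None])[:,:2]
def tri(c1,p1,c2,p2):
    o1,d1=ray(c1,[p1]);o2,d2=ray(c2,[p2]);A=np.c_[d1[0],-d2[0]]
    t=np.linalg.lstsq(A,o2-o1,rcond=None)[0]
    a=o1+t[0]*d1[0];b=o2+t[1]*d2[0];return (a+b)/2,np.linalg.norm(a-b)
def proj(c,P):
    M=np.array(c['world_to_cam']);X=(M[:3,:3]@np.array(P,float).reshape(-1,3).T).T+M[:3,3]
    X=X*[1,-1,-1]
    return cv2.projectPoints(X,np.zeros(3),np.zeros(3),K(c),np.array(c['dist_coeffs'],float))[0].reshape(-1,2)
E
python3 - <<'E'
from h import *
import pickle
d={n:cam(n,n+'0.png') for n in('top','scene','wrist')}
pickle.dump(d,open('c0.pkl','wb'))
a=np.vstack([d['top']['image'],d['scene']['image']]) 
for n in d:
    c=d[n];M=np.array(c['world_to_cam']);print(n,-M[:3,:3].T@M[:3,3],c['dist_coeffs'],c['fx'])
print(get_state())
for n in('top','scene'): cv2.imwrite(f'pics/{n}0b.png',cv2.resize(d[n]['image'],(800,600),interpolation=cv2.INTER_CUBIC))
E
```

```text
pics
top [ 0.33291797 -0.09500549  1.32259352] [-0.03477563  0.          0.          0.          0.        ] 440.37064412914697
scene [1.22723416 0.60902208 1.10450466] [0.02332467 0.         0.         0.         0.        ] 411.30151660672425
wrist [0.16001486 0.5594212  0.37293094] [-0.04992428  0.          0.          0.          0.        ] 300.2269727817801
{'clock': 0.15, 'joint_pos': array([1.00639034e+00, 3.13837772e-01, 4.53020214e-02, 1.30359111e+00,
       1.49205857e-05, 1.43121489e+00]), 'qvel': array([-0.00182766, -0.00367845,  0.00279616,  0.00139223, -0.00022784,
       -0.00189337]), 'tau': array([ 1.63338333e-03, -4.81063914e+01,  2.98816091e+01,  1.39041315e-02,
       -1.13752876e-04, -4.57892907e-05]), 'tcp_pos': array([0.23679974, 0.52359464, 0.23063348]), 'orientation': array([-2.36366924e-04,  2.10818530e-01,  9.77524989e-01, -6.21905437e-04]), 'wrist_force': array([ 0.53996104, -0.04802896, -0.3852394 ]), 'ft_torque': array([-0.01472713,  0.00219094, -0.02100313]), 'grip_force': 0.0, 'finger_gap': 0.08534856157665349}
```

View pics/top0b.png

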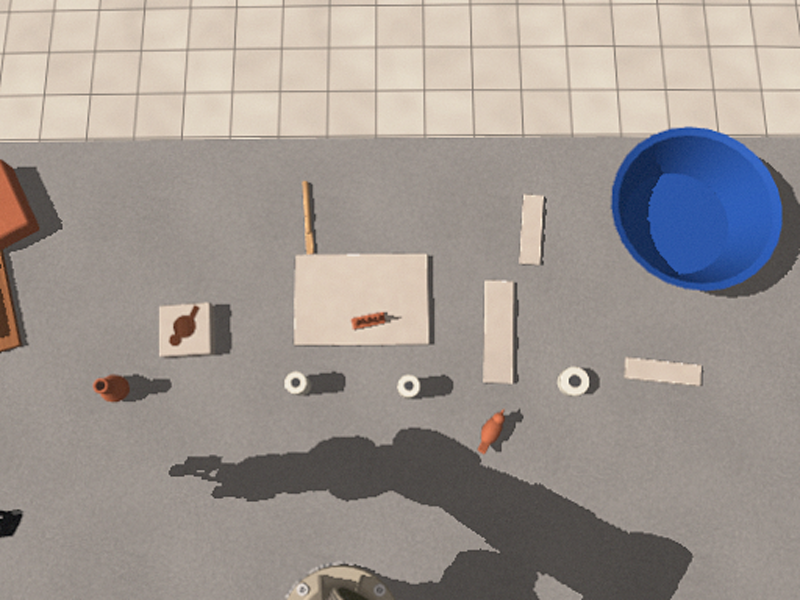

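View pics/scene0b.png

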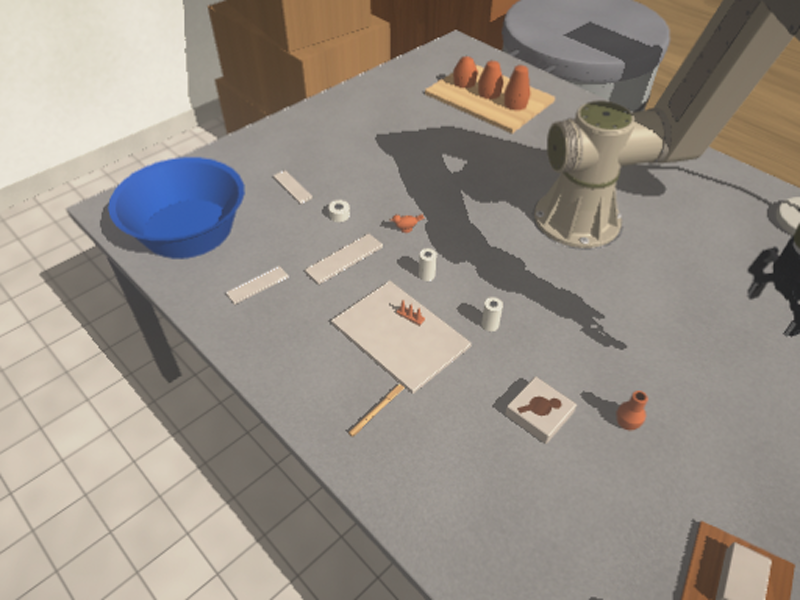

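The top view (800x600) shows the batt around (362,300) with the cone pack at (370,321). The tall props are at (296,383) and (409,386), the long strip at (500,332), the bird at (493,432) and the vase at (112,387). The scene view shows the same things, with the vase at (632,410) and the props at (428,265) and (492,314).

```bash
python3 - <<'E'
from h import *
import pickle
d=pickle.load(open('c0.pkl','rb'))
for n in('top','scene'):
    im=d[n]['image'];hsv=cv2.cvtColor(im,cv2.COLOR_BGR2HSV)
    if n=='top':
        for x,y in((296,374),(320,280),(500,332),(370,321),(493,432),(112,387),(240,300)): print((x,y),hsv[int(y*.64),int(x*.64)])
    else:
        for x,y in((428,270),(492,320),(360,320),(345,258),(632,415)): print((x,y),hsv[int(y*.64),int(x*.64)])
    for nm,lo,hi in(('light',(0,0,165),(30,60,255)),('red',(0,90,60),(12,255,255))):
        m=cv2.inRange(hsv,lo,hi)
        for k in cv2.findContours(m,cv2.RETR_EXTERNAL,cv2.CHAIN_APPROX_NONE)[0]:
            if cv2.contourArea(k)<25 : continue
            (x,y),(w,h),a=cv2.minAreaRect(k)
            if n=='top' and y<100: continue
            mn=k.reshape(-1,2).min(0);mx=k.reshape(-1,2).max(0)
            print(n,nm,f'{x:.1f} {y:.1f} {w:.1f} {h:.1f} {a:.1f}',mn,mx,hsv[int(y),int(x)])
E
```

```text
(296, 374) [ 19  23 239]
(320, 280) [ 14  40 224]
(500, 332) [ 14  45 216]
(370, 321) [  9 148  86]
(493, 432) [  9 156 189]
(112, 387) [  8 151  81]
(240, 300) [ 14  22 152]
top light 207.1 370.0 17.3 55.5 69.4 [182 363] [236 383] [20 52 98]
top light 261.0 246.0 14.0 14.0 90.0 [254 239] [268 253] [150   9  85]
top light 188.5 244.0 14.0 13.0 90.0 [182 237] [195 251] [10  9 85]
top light 366.3 244.3 19.1 19.8 45.0 [356 233] [376 253] [173  12  88]
top light 423.6 237.3 48.9 14.1 6.0 [399 228] [448 246] [ 14  44 221]
top light 117.0 210.5 35.0 32.0 90.0 [101 193] [133 228] [  9 145 107]
top light 318.2 211.9 18.6 66.1 0.9 [309 179] [328 245] [ 14  41 220]
top light 230.5 191.0 85.0 58.0 0.0 [188 162] [273 220] [ 14  45 219]
top light 339.5 146.2 13.1 45.2 3.2 [332 124] [347 169] [ 15  41 219]
top red 313.9 275.2 11.6 30.9 26.6 [306 262] [322 290] [  9 156 216]
top red 70.5 248.0 16.0 23.0 90.0 [ 59 240] [ 82 256] [ 10 161  79]
top red 235.3 204.7 7.1 21.2 78.7 [225 200] [246 210] [  7 154 121]
top red 118.0 208.1 13.0 27.4 53.1 [109 196] [126 220] [  8 147 106]
top red 6.5 192.5 13.0
[... 1250 characters left out ...]
scene red 499.7 370.3 15.1 28.3 10.8 [490 355] [507 383] [ 13 149 139]
scene red 465.5 364.4 49.4 50.9 14.7 [436 334] [493 383] [16 39 98]
scene red 345.1 259.5 25.7 11.0 5.7 [332 254] [358 265] [ 10 106 113]
scene red 405.9 262.8 17.2 25.7 42.0 [395 250] [414 274] [  8 124 119]
scene red 263.2 199.6 17.9 8.9 26.6 [254 192] [271 207] [  9 141 195]
scene red 261.2 142.7 10.5 20.1 86.6 [251 137] [271 148] [  9 151 216]
scene red 330.5 56.0 28.0 15.0 90.0 [323  42] [338  70] [  9 146 143]
scene red 313.5 50.5 23.0 15.0 90.0 [306  39] [321  62] [  9 150 156]
scene red 297.5 45.5 19.0 15.0 90.0 [290  36] [305  55] [  9 156 172]
scene red 284.5 18.5 37.0 93.0 90.0 [238   0] [331  37] [ 12 126  83]
```

```bash
python3 - <<'E'
from h import *
import pickle
d=pickle.load(open('c0.pkl','rb'));T,S=d['top'],d['scene']
def dark(c,box,thr=130):
    x0,y0,x1,y1=box;g=cv2.cvtColor(c['image'],cv2.COLOR_BGR2GRAY)[y0:y1,x0:x1].astype(float)
    w=np.clip(thr-g,0,None);yy,xx=np.mgrid[y0:y1,x0:x1];return [(w*xx).sum()/w.sum(),(w*yy).sum()/w.sum()]
for nm,bt,bs in(('A left',(184,240,195,250),(310,190,322,197)),('B right',(257,242,267,251),(269,158,280,166)),('squat',(361,238,373,249),(212,128,222,135))):
    p,q=dark(T,bt),dark(S,bs);X,e=tri(T,p,S,q);print(nm,np.round(p,1),np.round(q,1),X.round(4),round(e,4),'plane70',plane(T,[p],.07).round(4))
def rect(c,box,z,lo=(0,0,165),hi=(30,60,255)):
    x0,y0,x1,y1=box;m=cv2.inRange(cv2.cvtColor(c['image'],cv2.COLOR_BGR2HSV)[y0:y1,x0:x1],lo,hi)
    k=max(cv2.findContours(m,0,1)[0],key=cv2.contourArea).reshape(-1,2)+[x0,y0]
    P=plane(c,k,z)*1000;return cv2.minAreaRect(P.astype(np.float32))
for nm,c,b,z in(('bridge',T,(300,170,335,250),.012),('bridge',S,(190,145,250,185),.012),('batt',T,(180,155,280,225),.014),('batt',S,(205,175,305,255),.014),('mould',T,(98,190,137,231),.034)): print(nm,np.round(np.hstack(rect(c,b,z)),1))
for z in(0.014+.005,.014+.03): print('pack',np.round(np.hstack(rect(T,(222,195,260,215),z,(0,90,60),(12,255,255))),1))
print('bird',np.round(np.hstack(rect(T,(300,258,330,295),.025,(0,90,60),(12,255,255))),1))
print('bird tri', tri(T,[313.9,275.2],S,[261.2,142.7]))
# vase mouth
p,q=dark(T,(58,241,70,253),90),dark(S,(404,250,415,257),90);print('vase',p,q,tri(T,p,S,q))
print('tool',plane(T,[[196,116],[200,162]],0.006))
a=T['image'][190:225,175:285];b=S['image'][185:220,235:295];
cv2.imwrite('pics/a.png',np.vstack([cv2.resize(a,(770,245),interpolation=2),cv2.resize(b,(600,350),interpolation=2)[:, :].copy() if 0 else cv2.copyMakeBorder(cv2.resize(b,(600,350),interpolation=2),0,0,0,170,0)]))
E
```

```text
A left [188.8 244.3] [315.3 193.9] [0.4402 0.0813 0.0679] 0.0009 plane70 [[0.4397 0.0814]]
B right [261.3 246.4] [275.2 161. ] [ 0.4316 -0.1224  0.0747] 0.0058 plane70 [[ 0.4338 -0.1248]]
squat [367.4 243.4] [216.4 131.7] [ 0.4453 -0.4369  0.0278] 0.0003 plane70 [[ 0.4416 -0.4256]]
bridge [ 543.6 -298.2   55.8  201.6   87.1]
bridge [ 545.  -294.1   67.1  200.1   87.6]
batt [607.4 -32.9 260.1 180.3  89.9]
batt [608.4 -30.7 269.  183.3  89.6]
mould [544.1 304.  100.8  97.1   3.5]
pack [562.9 -48.9  21.6  63.7  11.4]
pack [558.5 -49.8  21.2  62.4  11.4]
bird [ 353.9 -277.9   33.3   89.6   62. ]
bird tri (array([ 0.35186344, -0.27664776,  0.01599596]), np.float64(0.006094890100697862))
vase [np.float64(65.23422251138582), np.float64(246.93298633702017)] [np.float64(408.9953488372093), np.float64(253.48217054263566)] (array([0.43062534, 0.43235352, 0.08357221]), np.float64(0.0009413237882438785))
tool [[0.85099789 0.07751756]
 [0.69993289 0.06177206]]
```

View pics/a.png

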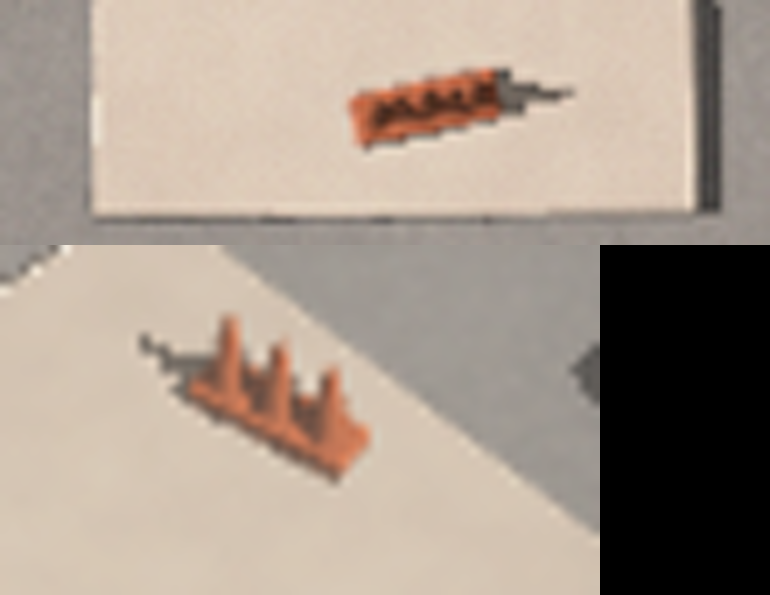

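The pack lies at about (0.562,-0.049), yaw +11.4°. I'll move over the left prop first.

{"api": "send_rows", "payload": {"increments": [{"dx": 0.8,"dy": -1.8,"dz": -0.2,"roll": -0.7,"claw": 1},{"dx": 1.6,"dy": -3.6,"dz": -0.4,"roll": -1.4,"claw": 1},{"dx": 2.4,"dy": -5.4,"dz": -0.6,"roll": -2.1,"claw": 1},{"dx": 3.2,"dy": -7.2,"dz": -0.8,"roll": -2.8,"claw": 1},{"dx": 4.0,"dy": -9.0,"dz": -1.0,"roll": -3.5,"claw": 1}], "grip_force": 40}}

```text
clock: 0.78
tcp_pos: [0.3373, 0.2975, 0.206]
orientation: [0.0, 0.442, 0.897, 0.0]
wrist_force: [1.6, 0.9, -0.2]
finger_gap: 0.0854
grip_force: 0.0
```

{"api": "send_rows", "payload": {"increments": [{"dx": 0.8,"dy": -1.8,"dz": -0.4,"roll": -0.7,"claw": 1},{"dx": 1.6,"dy": -3.6,"dz": -0.8,"roll": -1.4,"claw": 1},{"dx": 2.5,"dy": -5.4,"dz": -1.2,"roll": -2.1,"claw": 1},{"dx": 3.3,"dy": -7.2,"dz": -1.6,"roll": -2.8,"claw": 1},{"dx": 4.13,"dy": -8.7,"dz": -2.0,"roll": -3.29,"claw": 1}]}}

```text
clock: 1.4
tcp_pos: [0.4405, 0.0797, 0.1559]
orientation: [0.0, 0.635, 0.772, 0.0]
wrist_force: [0.9, 0.9, 0.3]
finger_gap: 0.0853
grip_force: 0.0
```

```bash
python3 - <<'E'
from h import *
import pickle
c=cam('wrist','w1.png');pickle.dump(c,open('w1.pkl','wb'))
s=get_state();print(s['tcp_pos'],s['qvel'].round(3),s['clock'])
print(proj(c,[[.44,.081,.07],[.5477,.0216,.014],[.562,-.049,.056]]))
M=np.array(c['world_to_cam']);print(-M[:3,:3].T@M[:3,3],-M[2,:3])
E
```

```text
[0.44291084 0.07628165 0.15487448] [ 0.072 -0.016 -0.002  0.033  0.033  0.03 ] 1.45
[[251.56158546 205.09241532]
 [339.0946112  255.77154096]
 [343.26640189 337.14729665]]
[0.42443882 0.16357415 0.29837276] [ 0.06423567 -0.32143843 -0.94474924]
```

View pics/w1.png

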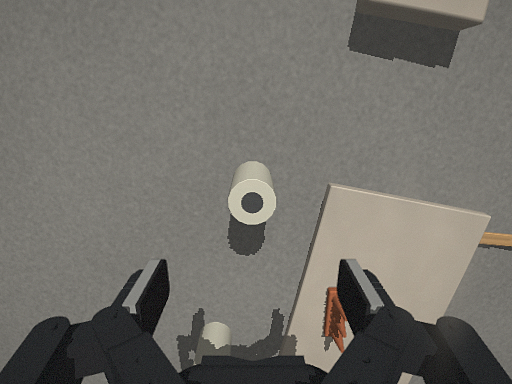

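The wrist view shows the prop's spot at (252,202), about 3 px from where my estimate projects. I'll descend, grasp and lift.

{"api": "send_rows", "payload": {"increments": [{"dx": 0,"dy": 0,"dz": -1.3,"roll": 0,"claw": 1},{"dx": 0,"dy": 0,"dz": -2.6,"roll": 0,"claw": 1},{"dx": 0,"dy": 0,"dz": -3.9,"roll": 0,"claw": 1},{"dx": 0,"dy": 0,"dz": -4.8,"roll": 0,"claw": 1},{"dx": 0,"dy": 0,"dz": -5.0,"roll": 0,"claw": 1}]}}

```text
clock: 2.08
tcp_pos: [0.4387, 0.0816, 0.0299]
orientation: [-0.001, 0.634, 0.774, -0.001]
wrist_force: [-0.6, -0.2, 0.0]
finger_gap: 0.0855
grip_force: 0.0
```

{"api": "send_rows", "payload": {"increments": [{"dx": 0,"dy": 0,"dz": 0,"roll": 0,"claw": 0.2},{"dx": 0,"dy": 0,"dz": 0,"roll": 0,"claw": -0.2},{"dx": 0,"dy": 0,"dz": 0,"roll": 0,"claw": -0.5},{"dx": 0,"dy": 0,"dz": 0,"roll": 0,"claw": -0.8},{"dx": 0,"dy": 0,"dz": 0,"roll": 0,"claw": -1}], "grip_force": 40}}

```text
clock: 2.7
tcp_pos: [0.441, 0.0814, 0.0324]
orientation: [0.001, 0.634, 0.774, 0.001]
wrist_force: [-2.4, -0.4, 5.7]
finger_gap: 0.0392
grip_force: 39.9
```

```bash
python3 - <<'E'
from h import *
s=get_state();print(s['tcp_pos'],s['orientation'],s['finger_gap'],s['grip_force'],s['wrist_force'],s['clock'])
E
```

```text
[0.44101627 0.08141779 0.03237759] [7.59396692e-04 6.33772578e-01 7.73518825e-01 6.08647301e-04] 0.03921222048231266 39.886420369148254 [-2.35456047 -0.35737817  5.73316608] 2.7
```

Gripped at a gap of 39 mm. Next I'll lift and carry it to the left place.

{"api": "send_rows", "payload": {"increments": [{"dx": 0,"dy": 0,"dz": 0.7,"roll": 0,"claw": -1},{"dx": 0,"dy": 0,"dz": 1.5,"roll": 0,"claw": -1},{"dx": 1.0,"dy": -0.5,"dz": 2.0,"roll": 0,"claw": -1},{"dx": 2.2,"dy": -1.2,"dz": 2.0,"roll": 0,"claw": -1},{"dx": 3.4,"dy": -1.9,"dz": 2.0,"roll": 0,"claw": -1}]}}

```text
clock: 3.32
tcp_pos: [0.5263, 0.0335, 0.0818]
orientation: [0.0, 0.634, 0.774, 0.0]
wrist_force: [0.4, 1.0, -1.6]
finger_gap: 0.0392
grip_force: 40.5
```

{"api": "send_rows", "payload": {"increments": [{"dx": 0.7,"dy": -0.4,"dz": 0,"roll": 0,"claw": -1},{"dx": 0.88,"dy": -0.49,"dz": 0,"roll": 0,"claw": -1},{"dx": 0.88,"dy": -0.49,"dz": -0.4,"roll": 0,"claw": -1},{"dx": 0.88,"dy": -0.49,"dz": -0.8,"roll": 0,"claw": -1},{"dx": 0.88,"dy": -0.49,"dz": -1.0,"roll": 0,"claw": -1}]}}

```text
clock: 3.95
tcp_pos: [0.5457, 0.0223, 0.0551]
orientation: [-0.001, 0.634, 0.774, -0.001]
wrist_force: [0.0, 0.9, -1.8]
finger_gap: 0.0392
grip_force: 40.6
```

```bash
python3 - <<'E'
from h import *
import pickle
d={'top':cam('top'),'wrist':cam('wrist')};pickle.dump(d,open('c2.pkl','wb'))
s=get_state();print(s['tcp_pos'],s['finger_gap'],s['wrist_force'],s['clock'])
a=cv2.resize(d['top']['image'][150:270,150:310],(640,480),interpolation=2)
cv2.imwrite('pics/c2.png',cv2.resize(np.hstack([a,cv2.resize(d['wrist']['image'],(640,480))]),(800,300)))
E
```

```text
[0.54604629 0.02210361 0.05534387] 0.03929288723833863 [ 0.30629267 -0.06838311 -1.15691405] 4.05
```

View pics/c2.png

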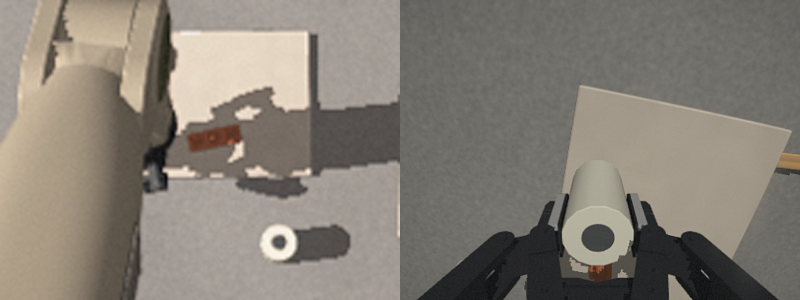

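The wrist view shows the prop held upright between the pads at (598,236). The cone row is just visible below it. I'll lower, release and lift.

{"api": "send_rows", "payload": {"increments": [{"dx": 0.08,"dy": 0,"dz": -0.15,"roll": 0,"claw": -1},{"dx": 0.08,"dy": 0,"dz": -0.3,"roll": 0,"claw": -1},{"dx": 0.08,"dy": 0,"dz": -0.36,"roll": 0,"claw": -1},{"dx": 0.08,"dy": 0,"dz": -0.38,"roll": 0,"claw": -1},{"dx": 0.08,"dy": 0,"dz": -0.38,"roll": 0,"claw": -1}]}}

```text
clock: 4.68
tcp_pos: [0.5493, 0.0217, 0.0469]
orientation: [0.0, 0.634, 0.773, 0.0]
wrist_force: [0.2, -0.1, -2.1]
finger_gap: 0.0392
grip_force: 40.6
```

{"api": "send_rows", "payload": {"increments": [{"dx": 0,"dy": 0,"dz": 0,"roll": 0,"claw": -0.05},{"dx": 0,"dy": 0,"dz": 0,"roll": 0,"claw": 0.3},{"dx": 0,"dy": 0,"dz": 0,"roll": 0,"claw": 0.9},{"dx": 0,"dy": 0,"dz": 0,"roll": 0,"claw": 0.9},{"dx": 0,"dy": 0,"dz": 0.8,"roll": 0,"claw": 0.9}]}}

```text
clock: 5.3
tcp_pos: [0.5478, 0.0218, 0.0656]
orientation: [-0.001, 0.634, 0.773, -0.001]
wrist_force: [0.0, -0.1, 0.3]
finger_gap: 0.081
grip_force: 0.0
```

{"api": "send_rows", "payload": {"increments": [{"dx": 0,"dy": 0,"dz": 1.5,"roll": 0,"claw": 1},{"dx": 0,"dy": 0,"dz": 2.5,"roll": 0,"claw": 1},{"dx": -0.5,"dy": -0.5,"dz": 3.0,"roll": 0,"claw": 1},{"dx": -1.5,"dy": -2.0,"dz": 3.0,"roll": 0,"claw": 1},{"dx": -2.5,"dy": -3.5,"dz": 3.0,"roll": 0,"claw": 1}]}}

```text
clock: 5.92
tcp_pos: [0.4849, -0.0668, 0.1413]
orientation: [-0.0, 0.633, 0.774, -0.0]
wrist_force: [0.5, -0.2, -0.3]
finger_gap: 0.085
grip_force: 0.0
```

```bash
python3 - <<'E'
from h import *
import pickle
d={'top':cam('top'),'wrist':cam('wrist','w3.png'),'scene':cam('scene')};pickle.dump(d,open('c3.pkl','wb'))
s=get_state();print(s['tcp_pos'],s['finger_gap'],s['wrist_force'],s['clock'])
c=d['wrist'];print(proj(c,[[.548,.0216,.084],[.562,-.049,.056],[.432,-.1236,.07],[.576,-.12,.014]]))
E
```

```text
[ 0.48447761 -0.06741083  0.14125801] 0.08532511857050029 [0.06053172 0.04903918 0.04182052] 6.075
[[380.58804127 110.30488887]
 [355.06471142 201.11839148]
 [179.96539248 262.20352587]
 [333.94316579 254.28432788]]
```

View pics/w3.png

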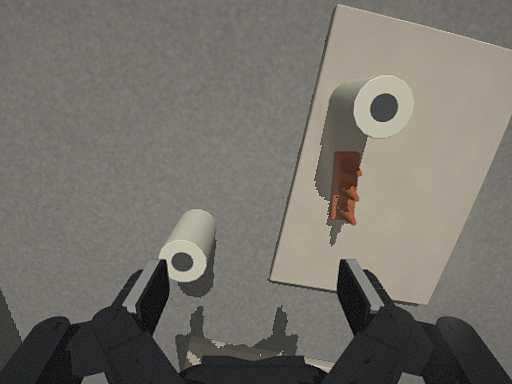

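The wrist view shows the left prop standing, spot at (384,108). The cone row spans (345,152) to (345,224), and the right prop's spot is at (181,262). I'll compute the pack more closely from this view.

```bash
python3 - <<'E'
from h import *
import pickle
d=pickle.load(open('c3.pkl','rb'));c=d['wrist'];T=d['top'];S=d['scene']
im=c['image'];hsv=cv2.cvtColor(im,cv2.COLOR_BGR2HSV)
m=cv2.inRange(hsv,(0,110,40),(14,255,255));m[:130]=0;m[240:]=0;m[:,:310]=0;m[:,380:]=0
k=max(cv2.findContours(m,0,1)[0],key=cv2.contourArea).reshape(-1,2)
for z in(.014,.024): print('pack',z,np.round(np.hstack(cv2.minAreaRect((plane(c,k,z)*1000).astype(np.float32))),1))
def dark(c,box,thr=110):
    x0,y0,x1,y1=box;g=cv2.cvtColor(c['image'],cv2.COLOR_BGR2GRAY)[y0:y1,x0:x1].astype(float)
    w=np.clip(thr-g,0,None);yy,xx=np.mgrid[y0:y1,x0:x1];return [(w*xx).sum()/w.sum(),(w*yy).sum()/w.sum()]
p=dark(c,(366,90,402,126));print('A',p,plane(c,[p],.084))
p2=dark(c,(168,248,195,275));print('B',p2,plane(c,[p2],.07))
p1=plane(c,[[335,152],[360,152],[330,220]],.024);print(p1)
crop=cv2.resize(im[140:240,310:390],(640,800),interpolation=2)[:, :];cv2.imwrite('pics/cr.png',cv2.resize(crop,(480,600)))
# triangulate heights: A,B wrist+scene
for n,q,P in(('B',[275.2,161.0],p2),): print(n,tri(c,P,S,q))
E
```

```text
pack 0.014 [567.2 -51.8  26.6  72.1  11. ]
pack 0.024 [563.4 -49.3  25.7  69.4  11. ]
A [np.float64(383.4635656981336), np.float64(107.35852350667166)] [[0.54925513 0.0237383 ]]
B [np.float64(181.82746787965846), np.float64(261.43053227994574)] [[ 0.43341958 -0.12257123]]
[[ 0.54455576 -0.01779367]
 [ 0.56608279 -0.01343543]
 [ 0.55790894 -0.08054982]]
B (array([ 0.43516269, -0.11535736,  0.08133314]), np.float64(8.993755982422832e-05))
```

View pics/cr.png

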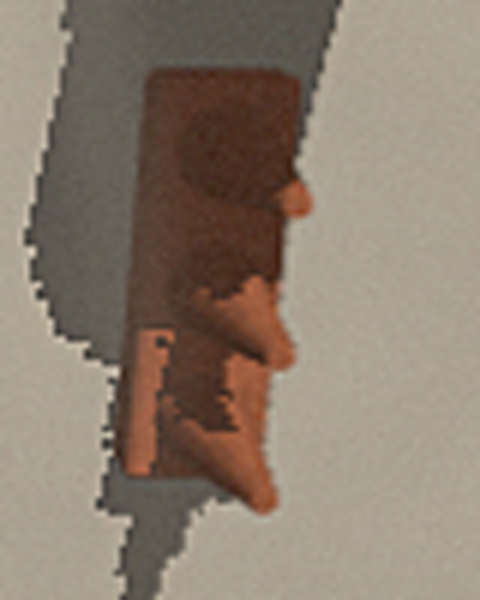

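The crop gives the bar corners, so the pack centre is (0.562,-0.048) and prop A is within 2 mm of target. Next is prop B.

{"api": "send_rows", "payload": {"increments": [{"dx": -1.1,"dy": -1.2,"dz": 0,"roll": 0,"claw": 1},{"dx": -2.0,"dy": -2.1,"dz": 0,"roll": 0,"claw": 1},{"dx": -2.15,"dy": -2.27,"dz": -0.5,"roll": 0,"claw": 1},{"dx": -2.15,"dy": -2.27,"dz": -1.5,"roll": 0,"claw": 1},{"dx": -2.15,"dy": -2.27,"dz": -2.5,"roll": 0,"claw": 1}]}}

```text
clock: 6.7
tcp_pos: [0.4334, -0.122, 0.078]
orientation: [0.0, 0.634, 0.774, 0.0]
wrist_force: [0.6, 0.6, 0.1]
finger_gap: 0.0853
grip_force: 0.0
```

{"api": "send_rows", "payload": {"increments": [{"dx": 0,"dy": 0,"dz": -1.0,"roll": 0,"claw": 1},{"dx": 0,"dy": 0,"dz": -1.7,"roll": 0,"claw": 1},{"dx": 0,"dy": 0,"dz": -1.92,"roll": 0,"claw": 1},{"dx": 0,"dy": 0,"dz": -1.92,"roll": 0,"claw": 0.3},{"dx": 0,"dy": 0,"dz": -1.92,"roll": 0,"claw": -0.2}]}}

```text
clock: 7.32
tcp_pos: [0.4337, -0.1226, 0.0319]
orientation: [0.001, 0.634, 0.774, 0.0]
wrist_force: [0.7, 0.3, -0.2]
finger_gap: 0.0512
grip_force: 0.0
```

{"api": "send_rows", "payload": {"increments": [{"dx": 0,"dy": 0,"dz": 0,"roll": 0,"claw": -0.5},{"dx": 0,"dy": 0,"dz": 0,"roll": 0,"claw": -0.8},{"dx": 0,"dy": 0,"dz": 0,"roll": 0,"claw": -1},{"dx": 0,"dy": 0,"dz": 0,"roll": 0,"claw": -1},{"dx": 0,"dy": 0,"dz": 0,"roll": 0,"claw": -1}]}}

```text
clock: 7.95
tcp_pos: [0.4337, -0.1228, 0.0321]
orientation: [0.001, 0.634, 0.774, 0.0]
wrist_force: [-0.8, 0.3, 5.8]
finger_gap: 0.0388
grip_force: 40.2
```

{"api": "send_rows", "payload": {"increments": [{"dx": 0,"dy": 0,"dz": 0.7,"roll": 0,"claw": -1},{"dx": 0,"dy": 0,"dz": 1.5,"roll": 0,"claw": -1},{"dx": 1.0,"dy": 0,"dz": 2.0,"roll": 0,"claw": -1},{"dx": 2.4,"dy": 0,"dz": 2.0,"roll": 0,"claw": -1},{"dx": 3.8,"dy": 0,"dz": 2.0,"roll": 0,"claw": -1}]}}

```text
clock: 8.57
tcp_pos: [0.5289, -0.1227, 0.0815]
orientation: [0.0, 0.634, 0.773, 0.0]
wrist_force: [0.2, -0.6, -1.1]
finger_gap: 0.0387
grip_force: 40.5
```

{"api": "send_rows", "payload": {"increments": [{"dx": 1.2,"dy": 0.1,"dz": 0,"roll": 0,"claw": -1},{"dx": 1.8,"dy": 0.16,"dz": 0,"roll": 0,"claw": -1},{"dx": 1.93,"dy": 0.16,"dz": -0.4,"roll": 0,"claw": -1},{"dx": 1.93,"dy": 0.16,"dz": -0.8,"roll": 0,"claw": -1},{"dx": 1.93,"dy": 0.16,"dz": -1.1,"roll": 0,"claw": -1}]}}

```text
clock: 9.2
tcp_pos: [0.5747, -0.1183, 0.0525]
orientation: [-0.001, 0.634, 0.773, -0.0]
wrist_force: [-0.3, 0.2, -1.9]
finger_gap: 0.0393
grip_force: 40.6
```

{"api": "send_rows", "payload": {"increments": [{"dx": 0,"dy": 0,"dz": -0.1,"roll": 0,"claw": -1},{"dx": 0,"dy": 0,"dz": -0.2,"roll": 0,"claw": -1},{"dx": 0,"dy": 0,"dz": -0.27,"roll": 0,"claw": -1},{"dx": 0,"dy": 0,"dz": -0.28,"roll": 0,"claw": -1},{"dx": 0,"dy": 0,"dz": -0.28,"roll": 0,"claw": -1}]}}

```text
clock: 9.82
tcp_pos: [0.5764, -0.1186, 0.047]
orientation: [0.0, 0.634, 0.774, 0.0]
wrist_force: [0.7, 0.1, -0.7]
finger_gap: 0.0391
grip_force: 40.6
```

{"api": "send_rows", "payload": {"increments": [{"dx": 0,"dy": 0,"dz": 0,"roll": 0,"claw": -0.05},{"dx": 0,"dy": 0,"dz": 0,"roll": 0,"claw": 0.3},{"dx": 0,"dy": 0,"dz": 0,"roll": 0,"claw": 0.9},{"dx": 0,"dy": 0,"dz": 0,"roll": 0,"claw": 0.9},{"dx": 0,"dy": 0,"dz": 0.8,"roll": 0,"claw": 0.9}]}}

```text
clock: 10.45
tcp_pos: [0.5748, -0.1181, 0.0655]
orientation: [-0.002, 0.634, 0.773, -0.001]
wrist_force: [0.4, 0.1, 0.4]
finger_gap: 0.0808
grip_force: 0.0
```

{"api": "send_rows", "payload": {"increments": [{"dx": 0,"dy": 0,"dz": 1.2,"roll": 0,"claw": 1},{"dx": 0,"dy": 0,"dz": 2.5,"roll": 0,"claw": 1},{"dx": 0,"dy": -1.2,"dz": 3.2,"roll": 0.5,"claw": 1},{"dx": 0,"dy": -2.6,"dz": 3.6,"roll": 1.7,"claw": 1},{"dx": 0,"dy": -4.0,"dz": 4.0,"roll": 2.9,"claw": 1}]}}

```text
clock: 11.08
tcp_pos: [0.5764, -0.2194, 0.1675]
orientation: [0.0, 0.463, 0.887, 0.0]
wrist_force: [0.5, -0.7, -0.1]
finger_gap: 0.0854
grip_force: 0.0
```

```bash
python3 - <<'E'
from h import *
import pickle
d={'top':cam('top'),'wrist':cam('wrist','w4.png'),'scene':cam('scene')};pickle.dump(d,open('c4.pkl','wb'))
s=get_state();print(s['tcp_pos'],s['finger_gap'],s['wrist_force'],s['clock'])
c=d['wrist'];print(proj(c,[[.548,.0216,.084],[.562,-.049,.056],[.576,-.119,.084],[.5436,-.2982,.012]]))
E
```

```text
[ 0.57651076 -0.22030654  0.16725594] 0.08541999036891333 [-0.07556434  1.00019977 -0.17074868] 11.225
[[ 438.9858593  -121.80139084]
 [ 368.945557      2.70872266]
 [ 334.20384958   92.97801302]
 [ 187.29885719  218.47680776]]
```

View pics/w4.png

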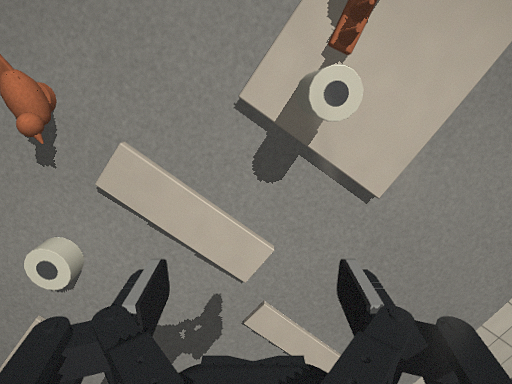

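The wrist view shows prop B standing at (336,93), as predicted. The strip runs (97,185) to (273,248) with its centre near (186,214), and the bird is at (28,100). I'll measure the strip from this view.

```bash
python3 - <<'E'
from h import *
import pickle
d=pickle.load(open('c4.pkl','rb'));c=d['wrist'];S=d['scene']
hsv=cv2.cvtColor(c['image'],cv2.COLOR_BGR2HSV)
m=cv2.inRange(hsv,(0,20,130),(30,90,255));m[:135]=0;m[290:]=0;m[:,:90]=0;m[:,290:]=0
k=max(cv2.findContours(m,0,1)[0],key=cv2.contourArea).reshape(-1,2)
print('area',cv2.contourArea(k))
for z in(0.,.012): print('bridge',z,np.round(np.hstack(cv2.minAreaRect((plane(c,k,z)*1000).astype(np.float32))),1))
q=cv2.approxPolyDP(k,4,True).reshape(-1,2);print(q,plane(c,q,.012).round(4))
T=d['top'];m=cv2.inRange(cv2.cvtColor(T['image'],cv2.COLOR_BGR2HSV),(0,0,165),(30,60,255))
# height: corner near (125,143) is far-bottom... print scene corners
ms=cv2.inRange(cv2.cvtColor(S['image'],cv2.COLOR_BGR2HSV),(0,0,165),(30,60,255))[145:185,190:250]
ks=max(cv2.findContours(ms,0,1)[0],key=cv2.contourArea).reshape(-1,2)+[190,145]
qs=cv2.approxPolyDP(ks,3,True).reshape(-1,2);print(qs)
for P in q:
    print(P,min(((tri(c,P.astype(float),S,Q.astype(float))[1].round(4),tri(c,P.astype(float),S,Q.astype(float))[0].round(4)) for Q in qs),key=lambda t:abs(t[1][2]-.01)))
E
```

```text
area 8985.5
bridge 0.0 [ 543.9 -301.5   61.2  206.7   87.4]
bridge 0.012 [ 543.3 -295.8   58.8  198.7   87.4]
[[ 95 183]
 [245 282]
 [274 250]
 [125 142]
 [119 143]] [[ 0.443  -0.3195]
 [ 0.6406 -0.3292]
 [ 0.6433 -0.2755]
 [ 0.4497 -0.2629]
 [ 0.4452 -0.2673]]
[[244 155]
 [236 149]
 [196 173]
 [207 180]]
[ 95 183] (np.float64(0.0004), array([ 0.4415, -0.3227,  0.0067]))
[245 282] (np.float64(0.0531), array([ 0.6309, -0.3003,  0.0097]))
[274 250] (np.float64(0.0112), array([ 0.6384, -0.2678,  0.0171]))
[125 142] (np.float64(0.0033), array([ 0.4544, -0.2592,  0.0254]))
[119 143] (np.float64(0.0033), array([ 0.4473, -0.2672,  0.0155]))
```

{"api": "send_rows", "payload": {"increments": [{"dx": -0.4,"dy": -0.9,"dz": 0,"roll": 1.3,"claw": 0.8},{"dx": -0.8,"dy": -1.8,"dz": 0,"roll": 2.6,"claw": 0.8},{"dx": -1.31,"dy": -2.7,"dz": -0.5,"roll": 3.9,"claw": 0.8},{"dx": -1.31,"dy": -3.14,"dz": -1.5,"roll": 5.2,"claw": 0.8},{"dx": -1.31,"dy": -3.14,"dz": -2.5,"roll": 6.5,"claw": 0.8}]}}

```text
clock: 11.85
tcp_pos: [0.5433, -0.2968, 0.1034]
orientation: [0.0, 0.028, 1.0, 0.0]
wrist_force: [0.0, 0.6, -0.2]
finger_gap: 0.0768
grip_force: 0.0
```

{"api": "send_rows", "payload": {"increments": [{"dx": 0,"dy": 0,"dz": -0.5,"roll": 0.09,"claw": 0.8},{"dx": 0,"dy": 0,"dz": -1.3,"roll": 0.09,"claw": 0.8},{"dx": 0,"dy": 0,"dz": -2.2,"roll": 0.09,"claw": 0.8},{"dx": 0,"dy": 0,"dz": -2.9,"roll": 0.09,"claw": 0.8},{"dx": 0,"dy": 0,"dz": -3.2,"roll": 0.09,"claw": 0.8}]}}

```text
clock: 12.48
tcp_pos: [0.5431, -0.2962, 0.0232]
orientation: [-0.001, 0.024, 1.0, 0.001]
wrist_force: [0.0, -0.7, -0.2]
finger_gap: 0.0767
grip_force: 0.0
```

```bash
python3 - <<'E'
from h import *
c=cam('wrist','w5.png')
s=get_state();print(s['tcp_pos'],s['orientation'],s['finger_gap'],s['wrist_force'],s['joint_pos'],s['clock'])
E
```

```text
[ 0.54295206 -0.29622572  0.02277705] [-8.28902612e-04  2.43262569e-02  9.99703504e-01  6.70504225e-04] 0.07663714332267195 [-0.06846878 -0.32692802 -0.07174282] [-6.29232460e-01  5.30779902e-01 -1.56671423e-01  8.85471250e-01
  1.60289998e-04 -5.80575290e-01] 12.525
```

View pics/w5.png

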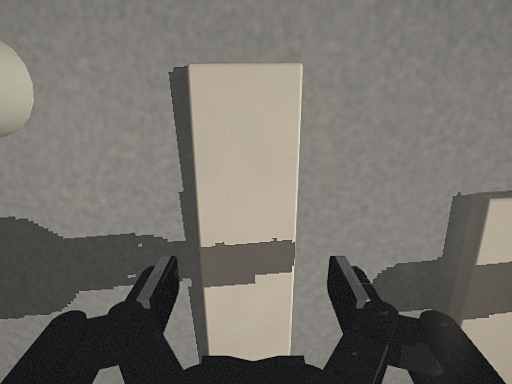

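The strip lies centred between the open fingers (edges x≈203 and 293 against the pads at 178 and 328). I'll lower, close and check the force.

{"api": "send_rows", "payload": {"increments": [{"dx": 0,"dy": 0,"dz": -0.4,"roll": 0,"claw": 0.8},{"dx": 0,"dy": 0,"dz": -0.7,"roll": 0,"claw": 0.8},{"dx": 0,"dy": 0,"dz": -0.9,"roll": 0,"claw": 0.8},{"dx": 0,"dy": 0,"dz": -1.0,"roll": 0,"claw": 0.8},{"dx": 0,"dy": 0,"dz": -1.02,"roll": 0,"claw": 0.8}], "grip_force": 50}}

```text
clock: 13.15
tcp_pos: [0.5435, -0.2971, -0.0012]
orientation: [-0.0, 0.024, 1.0, 0.0]
wrist_force: [0.0, 0.2, -0.1]
finger_gap: 0.077
grip_force: 0.0
```

{"api": "send_rows", "payload": {"increments": [{"dx": 0,"dy": 0,"dz": 0,"roll": 0,"claw": 0.5},{"dx": 0,"dy": 0,"dz": 0,"roll": 0,"claw": 0.3},{"dx": 0,"dy": 0,"dz": 0,"roll": 0,"claw": 0.1},{"dx": 0,"dy": 0,"dz": 0,"roll": 0,"claw": 0},{"dx": 0,"dy": 0,"dz": 0,"roll": 0,"claw": 0}]}}

```text
clock: 13.78
tcp_pos: [0.5439, -0.2979, -0.0002]
orientation: [0.001, 0.024, 1.0, -0.001]
wrist_force: [-1.5, -2.1, 5.6]
finger_gap: 0.0547
grip_force: 53.5
```

{"api": "send_rows", "payload": {"increments": [{"dx": 0,"dy": 0,"dz": 0.4,"roll": 0,"claw": -0.2},{"dx": 0,"dy": 0,"dz": 1.2,"roll": 0,"claw": -0.2},{"dx": 0,"dy": 0,"dz": 2.2,"roll": 0,"claw": -0.2},{"dx": 0,"dy": 0,"dz": 3.3,"roll": 0,"claw": -0.2},{"dx": 0,"dy": 0,"dz": 4.4,"roll": -0.5,"claw": -0.2}], "grip_force": 70}}

```text
clock: 14.4
tcp_pos: [0.5429, -0.2961, 0.1091]
orientation: [-0.001, 0.059, 0.998, 0.001]
wrist_force: [0.3, -0.6, -2.7]
finger_gap: 0.0537
grip_force: 75.0
```

{"api": "send_rows", "payload": {"increments": [{"dx": 0,"dy": 0.2,"dz": 0.6,"roll": -0.9,"claw": -0.2},{"dx": 0.1,"dy": 0.8,"dz": 1.0,"roll": -1.8,"claw": -0.2},{"dx": 0.2,"dy": 1.6,"dz": 1.2,"roll": -2.7,"claw": -0.2},{"dx": 0.3,"dy": 2.5,"dz": 1.2,"roll": -3.6,"claw": -0.2},{"dx": 0.4,"dy": 3.5,"dz": 1.2,"roll": -4.5,"claw": -0.2}]}}

```text
clock: 15.02
tcp_pos: [0.553, -0.2083, 0.1384]
orientation: [-0.001, 0.366, 0.93, 0.0]
wrist_force: [-0.6, -0.0, -3.5]
finger_gap: 0.0538
grip_force: 75.0
```

{"api": "send_rows", "payload": {"increments": [{"dx": 0.1,"dy": 1.2,"dz": 0,"roll": -0.9,"claw": -0.2},{"dx": 0.2,"dy": 2.5,"dz": 0,"roll": -1.8,"claw": -0.2},{"dx": 0.3,"dy": 3.8,"dz": 0,"roll": -2.7,"claw": -0.2},{"dx": 0.34,"dy": 5.2,"dz": 0,"roll": -3.6,"claw": -0.2},{"dx": 0.34,"dy": 6.2,"dz": 0,"roll": -4.3,"claw": -0.2}]}}

```text
clock: 15.65
tcp_pos: [0.5611, -0.0525, 0.1383]
orientation: [-0.001, 0.624, 0.781, -0.0]
wrist_force: [0.1, 0.3, -2.7]
finger_gap: 0.0536
grip_force: 75.0
```

{"api": "send_rows", "payload": {"increments": [{"dx": 0,"dy": 0.26,"dz": 0,"roll": -0.19,"claw": -0.2},{"dx": 0,"dy": 0.26,"dz": -0.2,"roll": -0.19,"claw": -0.2},{"dx": 0,"dy": 0.26,"dz": -0.6,"roll": -0.19,"claw": -0.2},{"dx": 0,"dy": 0.26,"dz": -0.8,"roll": -0.19,"claw": -0.2},{"dx": 0,"dy": 0.26,"dz": -0.8,"roll": -0.19,"claw": -0.2}]}}

```text
clock: 16.27
tcp_pos: [0.5613, -0.0484, 0.1179]
orientation: [-0.001, 0.634, 0.773, -0.0]
wrist_force: [-0.5, -0.3, -3.1]
finger_gap: 0.0541
grip_force: 75.0
```

```bash
python3 - <<'E'
from h import *
import pickle
d={'wrist':cam('wrist'),'scene':cam('scene'),'top':cam('top')};pickle.dump(d,open('c6.pkl','wb'))
s=get_state();print(s['tcp_pos'],s['orientation'],s['finger_gap'],s['wrist_force'],s['ft_torque'],s['clock'])
cv2.imwrite('pics/c6.png',np.hstack([cv2.resize(d['wrist']['image'],(400,300)),cv2.resize(d['scene']['image'][130:280,160:360],(400,300),interpolation=2)]))
E
```

```text
[ 0.56214879 -0.04839211  0.1189118 ] [1.21040270e-04 6.33929491e-01 7.73390832e-01 8.07172548e-05] 0.05373516608006265 [-0.49749991 -0.50461886 -2.80502099] [ 0.02276971 -0.01726051 -0.03539319] 16.425
```

View pics/c6.png

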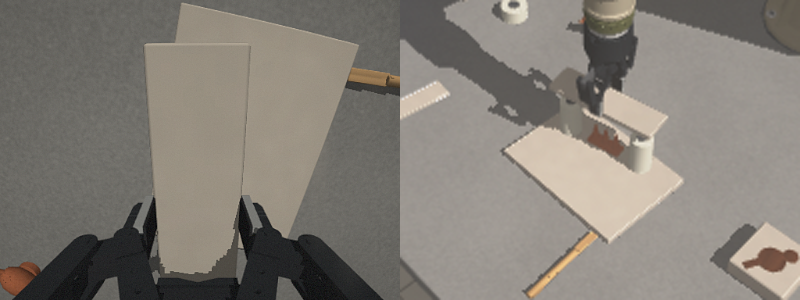

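The strip is held level over both props. In the wrist view it runs from (197,43) to (200,270). I'll lower it slowly.

{"api": "send_rows", "payload": {"increments": [{"dx": 0,"dy": 0,"dz": -0.4,"roll": 0,"claw": -0.2},{"dx": 0,"dy": 0,"dz": -0.8,"roll": 0,"claw": -0.2},{"dx": 0,"dy": 0,"dz": -1.1,"roll": 0,"claw": -0.2},{"dx": 0,"dy": 0,"dz": -1.25,"roll": 0,"claw": -0.2},{"dx": 0,"dy": 0,"dz": -1.3,"roll": 0,"claw": -0.2}]}}

```text
clock: 17.05
tcp_pos: [0.5619, -0.048, 0.0859]
orientation: [-0.0, 0.634, 0.774, -0.0]
wrist_force: [-0.4, -0.4, -3.2]
finger_gap: 0.0537
grip_force: 75.0
```

{"api": "send_rows", "payload": {"increments": [{"dx": 0,"dy": 0,"dz": -0.03,"roll": 0,"claw": -0.2},{"dx": 0,"dy": 0,"dz": -0.06,"roll": 0,"claw": -0.2},{"dx": 0,"dy": 0,"dz": -0.08,"roll": 0,"claw": -0.2},{"dx": 0,"dy": 0,"dz": -0.1,"roll": 0,"claw": -0.2},{"dx": 0,"dy": 0,"dz": -0.1,"roll": 0,"claw": -0.2}]}}

```text
clock: 17.68
tcp_pos: [0.5621, -0.0481, 0.0841]
orientation: [0.0, 0.634, 0.774, 0.0]
wrist_force: [-0.4, 0.5, -1.7]
finger_gap: 0.0539
grip_force: 75.2
```

{"api": "send_rows", "payload": {"increments": [{"dx": 0,"dy": 0,"dz": -0.03,"roll": 0,"claw": -0.2},{"dx": 0,"dy": 0,"dz": -0.05,"roll": 0,"claw": -0.2},{"dx": 0,"dy": 0,"dz": -0.05,"roll": 0,"claw": -0.2},{"dx": 0,"dy": 0,"dz": -0.05,"roll": 0,"claw": 0.35},{"dx": 0,"dy": 0,"dz": -0.05,"roll": 0,"claw": 0.45}]}}

```text
clock: 18.3
tcp_pos: [0.5624, -0.0482, 0.0827]
orientation: [0.0, 0.634, 0.773, 0.0]
wrist_force: [1.6, -0.1, -0.0]
finger_gap: 0.0623
grip_force: 0.0
```

{"api": "send_rows", "payload": {"increments": [{"dx": 0,"dy": 0,"dz": 0,"roll": 0,"claw": 0.7},{"dx": 0,"dy": 0,"dz": 0,"roll": 0,"claw": 0.7},{"dx": 0,"dy": 0,"dz": 0.3,"roll": 0,"claw": 0.7},{"dx": 0,"dy": 0,"dz": 0.8,"roll": 0,"claw": 0.7},{"dx": 0,"dy": 0,"dz": 1.5,"roll": 0,"claw": 0.7}]}}

```text
clock: 18.92
tcp_pos: [0.562, -0.0481, 0.121]
orientation: [-0.0, 0.634, 0.774, 0.0]
wrist_force: [0.7, -1.1, -0.2]
finger_gap: 0.0725
grip_force: 0.0
```

{"api": "send_rows", "payload": {"increments": [{"dx": 0,"dy": 0,"dz": 1.2,"roll": 0,"claw": 1},{"dx": 0,"dy": 0.6,"dz": 2.4,"roll": 0,"claw": 1},{"dx": -0.5,"dy": 2.0,"dz": 3.0,"roll": 0,"claw": 1},{"dx": -1.2,"dy": 4.2,"dz": 3.0,"roll": 0,"claw": 1},{"dx": -1.9,"dy": 6.5,"dz": 3.0,"roll": 0,"claw": 1}]}}

```text
clock: 19.55
tcp_pos: [0.5146, 0.1155, 0.1967]
orientation: [0.001, 0.634, 0.773, 0.001]
wrist_force: [-0.0, 0.7, -0.5]
finger_gap: 0.0855
grip_force: 0.0
```

```bash
python3 - <<'E'
from h import *
import pickle
d={'wrist':cam('wrist'),'scene':cam('scene'),'top':cam('top')};pickle.dump(d,open('c7.pkl','wb'))
s=get_state();print(s['tcp_pos'],s['orientation'],s['finger_gap'],s['joint_pos'],s['clock'])
cv2.imwrite('pics/c7.png',np.hstack([cv2.resize(d['top']['image'][150:300,150:350],(400,300),interpolation=2),cv2.resize(d['scene']['image'][130:280,160:360],(400,300),interpolation=2)]))
E
```

```text
[0.51376037 0.11690475 0.1963616 ] [5.13369321e-04 6.31806592e-01 7.75125728e-01 5.22358321e-04] 0.08557437253438717 [ 7.12818152e-02  2.32247773e-01 -1.48899134e-01  1.18818573e+00
  5.69853590e-05  1.43904572e+00] 19.7
```

View pics/c7.png

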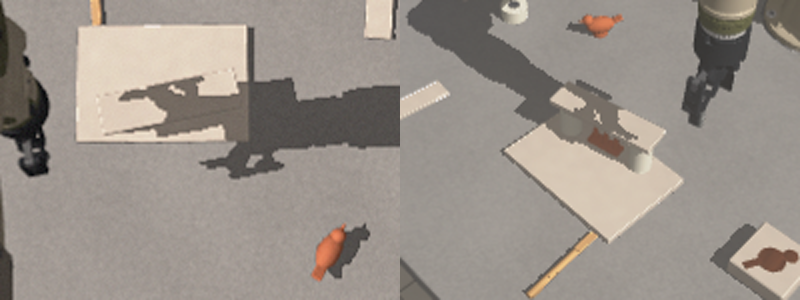

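The strip rests on both props, in line with the pack. On to the vase.

{"api": "send_rows", "payload": {"increments": [{"dx": -0.4,"dy": 1.3,"dz": 0,"roll": 1.1,"claw": 1},{"dx": -0.8,"dy": 2.6,"dz": 0,"roll": 2.2,"claw": 1},{"dx": -1.2,"dy": 3.9,"dz": 0,"roll": 3.3,"claw": 1},{"dx": -1.6,"dy": 5.2,"dz": 0,"roll": 4.4,"claw": 1},{"dx": -2.0,"dy": 6.5,"dz": 0,"roll": 5.6,"claw": 1}], "grip_force": 40}}

```text
clock: 20.32
tcp_pos: [0.4654, 0.2769, 0.1958]
orientation: [0.001, 0.289, 0.957, 0.0]
wrist_force: [0.4, 0.4, 0.1]
finger_gap: 0.0853
grip_force: 0.0
```

{"api": "send_rows", "payload": {"increments": [{"dx": -0.4,"dy": 1.3,"dz": 0,"roll": 1.2,"claw": 1},{"dx": -0.8,"dy": 2.6,"dz": 0,"roll": 2.4,"claw": 1},{"dx": -1.1,"dy": 4.5,"dz": 0,"roll": 3.6,"claw": 1},{"dx": -1.36,"dy": 6.0,"dz": 0,"roll": 4.8,"claw": 1},{"dx": -1.36,"dy": 6.2,"dz": 0,"roll": 5.65,"claw": 1}]}}

```text
clock: 20.95
tcp_pos: [0.4313, 0.4334, 0.1953]
orientation: [0.001, -0.102, 0.995, 0.0]
wrist_force: [-0.3, 0.2, 0.2]
finger_gap: 0.0852
grip_force: 0.0
```

```bash
python3 - <<'E'
from h import *
import pickle
c=cam('wrist','w8.png');t=cam('top');s2=cam('scene');pickle.dump({'wrist':c,'top':t,'scene':s2},open('c8.pkl','wb'))
s=get_state();print(s['tcp_pos'],s['orientation'],s['clock'])
print(proj(c,[[.4306,.4324,.09],[.4306,.4324,.0]]))
# bridge pose check in top
m=cv2.inRange(cv2.cvtColor(t['image'],cv2.COLOR_BGR2HSV),(0,0,165),(30,60,255))
cv2.imwrite('pics/c8.png',np.hstack([cv2.resize(t['image'][150:270,170:330],(400,300),interpolation=2),cv2.resize(c['image'],(400,300))]))
E
```

```text
[0.43147014 0.43150422 0.19527599] [ 2.41798742e-04 -9.74674177e-02  9.95238686e-01 -4.57651335e-05] 21.1
[[250.84361877 196.14398009]
 [251.24673415 171.22475776]]
```

View pics/c8.png

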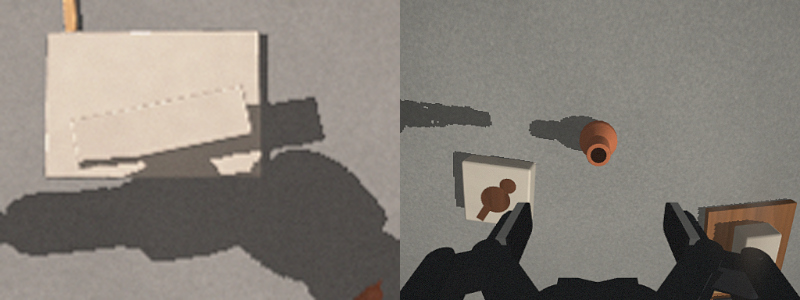

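Bridge corners in the top crop are about (71,120), (241,86), (250,135) and (80,166). The vase mouth in the wrist view is at (598,155). I'll compute both.

```bash
python3 - <<'E'
from h import *
import pickle
d=pickle.load(open('c8.pkl','rb'));c,T,S=d['wrist'],d['top'],d['scene']
q=np.array([[71,120],[241,86],[250,135],[80,166]])/2.5+[170,150]
P=plane(T,q,.096);print(P.round(4),P.mean(0))
def dark(c,box,thr=70):
    x0,y0,x1,y1=box;g=cv2.cvtColor(c['image'],cv2.COLOR_BGR2GRAY)[y0:y1,x0:x1].astype(float)
    w=np.clip(thr-g,0,None);yy,xx=np.mgrid[y0:y1,x0:x1];return [(w*xx).sum()/w.sum(),(w*yy).sum()/w.sum()]
p=dark(c,(238,184,268,212));print(p,plane(c,[p],.088))
print(tri(c,p,S,[409,253.5]), tri(c,p,T,[65.2,246.9]))
s=get_state();print(s['tcp_pos'])
E
```

```text
[[ 0.569   0.0536]
 [ 0.6079 -0.14  ]
 [ 0.5511 -0.1496]
 [ 0.5161  0.0423]] [ 0.56101566 -0.04841426]
[np.float64(253.02284579091136), np.float64(197.71475871202716)] [[0.43230649 0.43469103]]
(array([0.43280722, 0.43404739, 0.08697528]), np.float64(0.0014661469932249498)) (array([0.43261758, 0.43399379, 0.08206518]), np.float64(0.0038488472184859297))
[0.43147014 0.43150422 0.19527599]
```

{"api": "send_rows", "payload": {"increments": [{"dx": 0.06,"dy": 0.08,"dz": -1.0,"roll": 0,"claw": 1},{"dx": 0.06,"dy": 0.08,"dz": -2.3,"roll": 0,"claw": 1},{"dx": 0.06,"dy": 0.08,"dz": -3.8,"roll": 0,"claw": 1},{"dx": 0.06,"dy": 0.08,"dz": -5.1,"roll": 0,"claw": 1},{"dx": 0.06,"dy": 0.08,"dz": -5.6,"roll": 0,"claw": 0.7}], "grip_force": 40}}

```text
clock: 21.72
tcp_pos: [0.4317, 0.4319, 0.0534]
orientation: [-0.001, -0.097, 0.995, -0.001]
wrist_force: [-0.9, -0.7, 0.7]
finger_gap: 0.0728
grip_force: 0.0
```

{"api": "send_rows", "payload": {"increments": [{"dx": 0,"dy": 0,"dz": 0,"roll": 0,"claw": 0.2},{"dx": 0,"dy": 0,"dz": 0,"roll": 0,"claw": -0.2},{"dx": 0,"dy": 0,"dz": 0,"roll": 0,"claw": -0.5},{"dx": 0,"dy": 0,"dz": 0,"roll": 0,"claw": -1},{"dx": 0,"dy": 0,"dz": 0,"roll": 0,"claw": -1}]}}

```text
clock: 22.35
tcp_pos: [0.4332, 0.4349, 0.057]
orientation: [0.002, -0.099, 0.995, 0.001]
wrist_force: [0.6, 0.3, 6.2]
finger_gap: 0.0272
grip_force: 40.2
```

{"api": "send_rows", "payload": {"increments": [{"dx": 0,"dy": 0,"dz": 0,"roll": 0,"claw": -1},{"dx": 0,"dy": 0,"dz": 0,"roll": 0,"claw": -1},{"dx": 0,"dy": 0,"dz": 0.5,"roll": 0,"claw": -1},{"dx": 0,"dy": 0,"dz": 1.3,"roll": 0,"claw": -1},{"dx": 0,"dy": 0,"dz": 2.2,"roll": 0,"claw": -1}]}}

```text
clock: 22.98
tcp_pos: [0.4314, 0.4336, 0.1107]
orientation: [-0.001, -0.099, 0.995, -0.0]
wrist_force: [0.0, 0.1, -0.4]
finger_gap: 0.0271
grip_force: 39.6
```

{"api": "send_rows", "payload": {"increments": [{"dx": 0.5,"dy": -0.9,"dz": 0.6,"roll": 0,"claw": -1},{"dx": 1.5,"dy": -2.8,"dz": 1.2,"roll": 0,"claw": -1},{"dx": 2.5,"dy": -4.8,"dz": 1.8,"roll": 0,"claw": -1},{"dx": 3.5,"dy": -6.9,"dz": 2.0,"roll": 0,"claw": -1},{"dx": 4.5,"dy": -9.0,"dz": 2.0,"roll": 0,"claw": -1}]}}

```text
clock: 23.6
tcp_pos: [0.5453, 0.2075, 0.1614]
orientation: [0.001, -0.099, 0.995, 0.0]
wrist_force: [0.7, 0.9, -0.5]
finger_gap: 0.027
grip_force: 39.7
```

{"api": "send_rows", "payload": {"increments": [{"dx": 1.0,"dy": -1.6,"dz": 0,"roll": 0,"claw": -1},{"dx": 2.0,"dy": -3.0,"dz": 0,"roll": 0,"claw": -1},{"dx": 3.0,"dy": -4.2,"dz": 0,"roll": 0,"claw": -1},{"dx": 4.0,"dy": -5.2,"dz": 0,"roll": 0,"claw": -1},{"dx": 4.5,"dy": -6.0,"dz": 0,"roll": 0,"claw": -1}]}}

```text
clock: 24.22
tcp_pos: [0.6578, 0.0577, 0.1601]
orientation: [-0.0, -0.098, 0.995, 0.0]
wrist_force: [-0.3, 0.3, -0.4]
finger_gap: 0.0273
grip_force: 39.7
```

{"api": "send_rows", "payload": {"increments": [{"dx": -0.1,"dy": -1.0,"dz": 0,"roll": 0,"claw": -1},{"dx": -0.3,"dy": -2.2,"dz": 0,"roll": 0,"claw": -1},{"dx": -0.6,"dy": -3.2,"dz": 0,"roll": 0,"claw": -1},{"dx": -0.76,"dy": -3.68,"dz": -0.2,"roll": 0,"claw": -1},{"dx": -0.76,"dy": -3.68,"dz": -0.8,"roll": 0,"claw": -1}]}}

```text
clock: 24.85
tcp_pos: [0.6383, -0.0335, 0.1404]
orientation: [0.001, -0.098, 0.995, -0.0]
wrist_force: [-0.5, -0.4, -1.6]
finger_gap: 0.0268
grip_force: 39.7
```

{"api": "send_rows", "payload": {"increments": [{"dx": 0,"dy": 0,"dz": -0.8,"roll": 0,"claw": -1},{"dx": 0,"dy": 0,"dz": -1.6,"roll": 0,"claw": -1},{"dx": 0,"dy": 0,"dz": -2.2,"roll": 0,"claw": -1},{"dx": 0,"dy": 0,"dz": -2.5,"roll": 0,"claw": -1},{"dx": 0,"dy": 0,"dz": -2.6,"roll": 0,"claw": -1}]}}

```text
clock: 25.48
tcp_pos: [0.6379, -0.0327, 0.0745]
orientation: [-0.0, -0.099, 0.995, 0.0]
wrist_force: [0.4, -0.1, -1.0]
finger_gap: 0.0269
grip_force: 39.7
```

```bash
python3 - <<'E'
from h import *
c=cam('wrist');t=cam('scene')
s=get_state();print(s['tcp_pos'],s['orientation'],s['finger_gap'],s['wrist_force'],s['clock'])
cv2.imwrite('pics/c9.png',np.hstack([cv2.resize(t['image'][130:280,160:360],(400,300),interpolation=2),cv2.resize(c['image'],(400,300))]))
E
```

```text
[ 0.63824736 -0.03294592  0.07525968] [ 1.97343637e-04 -9.89077686e-02  9.95096585e-01  1.99082761e-05] 0.027068496525241546 [-0.22088761  0.02263942 -0.70147281] 25.575
```

View pics/c9.png

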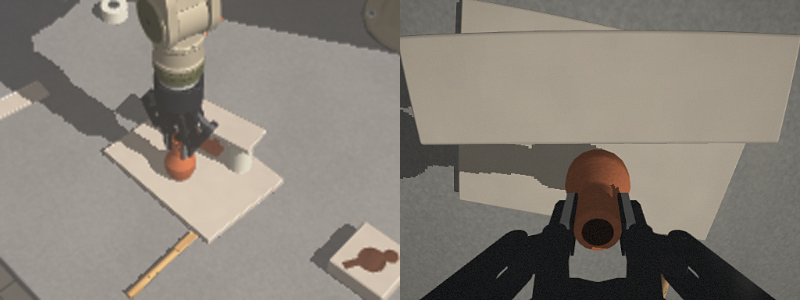

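The vase hangs upright behind the middle of the strip, belly at (598,180) in the right pane with a gap to the strip edge at row 143. I'll set it down.

{"api": "send_rows", "payload": {"increments": [{"dx": 0,"dy": 0,"dz": -0.06,"roll": 0,"claw": -1},{"dx": 0,"dy": 0,"dz": -0.12,"roll": 0,"claw": -1},{"dx": 0,"dy": 0,"dz": -0.16,"roll": 0,"claw": -1},{"dx": 0,"dy": 0,"dz": -0.18,"roll": 0,"claw": -1},{"dx": 0,"dy": 0,"dz": -0.18,"roll": 0,"claw": -1}]}}

```text
clock: 26.2
tcp_pos: [0.6381, -0.0331, 0.071]
orientation: [0.0, -0.099, 0.995, -0.0]
wrist_force: [-1.0, 0.5, 2.8]
finger_gap: 0.0274
grip_force: 40.1
```

{"api": "send_rows", "payload": {"increments": [{"dx": 0,"dy": 0,"dz": 0,"roll": 0,"claw": -0.25},{"dx": 0,"dy": 0,"dz": 0,"roll": 0,"claw": 0},{"dx": 0,"dy": 0,"dz": 0,"roll": 0,"claw": 0.4},{"dx": 0,"dy": 0,"dz": 0,"roll": 0,"claw": 0.4},{"dx": 0,"dy": 0,"dz": 0.6,"roll": 0,"claw": 0.4}]}}

```text
clock: 26.82
tcp_pos: [0.6369, -0.0329, 0.0847]
orientation: [-0.001, -0.099, 0.995, 0.0]
wrist_force: [0.7, -0.7, 0.7]
finger_gap: 0.0597
grip_force: 0.0
```

{"api": "send_rows", "payload": {"increments": [{"dx": 0,"dy": 0,"dz": 1.0,"roll": 0,"claw": 0.6},{"dx": 0,"dy": 0,"dz": 2.2,"roll": 0,"claw": 1},{"dx": 0,"dy": 0,"dz": 3.4,"roll": 0,"claw": 1},{"dx": -1.0,"dy": -0.8,"dz": 4.0,"roll": -0.5,"claw": 1},{"dx": -2.5,"dy": -2.0,"dz": 4.0,"roll": -1.5,"claw": 1}]}}

```text
clock: 27.45
tcp_pos: [0.5769, -0.0834, 0.1885]
orientation: [0.003, 0.007, 1.0, -0.001]
wrist_force: [0.9, -0.2, -0.1]
finger_gap: 0.0853
grip_force: 0.0
```

```bash
python3 - <<'E'
from h import *
s=get_state();print(s['tcp_pos'],s['orientation'],s['joint_pos'],s['clock'])
E
```

```text
[ 0.5769089  -0.08344616  0.18845643] [ 2.54408161e-03  6.77388124e-03  9.99973580e-01 -6.93192943e-04] [-2.81347138e-01  3.38999631e-01 -2.30371245e-02  1.20348610e+00
  4.51314572e-05 -2.67799105e-01] 27.45
```

{"api": "send_rows", "payload": {"increments": [{"dx": -1.5,"dy": -1.4,"dz": 0,"roll": -0.6,"claw": 1},{"dx": -3.3,"dy": -2.9,"dz": 0,"roll": -1.3,"claw": 1},{"dx": -5.0,"dy": -4.4,"dz": 0,"roll": -2.0,"claw": 1},{"dx": -6.7,"dy": -5.9,"dz": 0,"roll": -2.7,"claw": 1},{"dx": -8.0,"dy": -7.1,"dz": 0,"roll": -3.2,"claw": 1}]}}

```text
clock: 28.08
tcp_pos: [0.3741, -0.2619, 0.187]
orientation: [0.001, 0.229, 0.973, -0.001]
wrist_force: [0.1, 0.4, 0.3]
finger_gap: 0.0853
grip_force: 0.0
```

{"api": "send_rows", "payload": {"increments": [{"dx": -0.9,"dy": -0.66,"dz": 0,"roll": -0.22,"claw": 1},{"dx": -0.9,"dy": -0.66,"dz": -0.5,"roll": -0.22,"claw": 1},{"dx": -0.9,"dy": -0.66,"dz": -1.0,"roll": -0.22,"claw": 1},{"dx": -0.9,"dy": -0.66,"dz": -1.4,"roll": -0.22,"claw": 1},{"dx": -0.9,"dy": -0.66,"dz": -1.4,"roll": -0.22,"claw": 1}]}}

```text
clock: 28.7
tcp_pos: [0.353, -0.2758, 0.1494]
orientation: [-0.001, 0.241, 0.97, 0.001]
wrist_force: [-0.5, 1.5, -0.1]
finger_gap: 0.0854
grip_force: 0.0
```

```bash
python3 - <<'E'
from h import *
import pickle
c=cam('wrist','w10.png');t=cam('top');s2=cam('scene');pickle.dump({'wrist':c,'top':t,'scene':s2},open('c10.pkl','wb'))
s=get_state();print(s['tcp_pos'],s['orientation'],s['clock'])
print(proj(c,[[.353,-.277,.023]]))
cv2.imwrite('pics/c10.png',np.hstack([cv2.resize(t['image'][150:300,170:370],(400,300),interpolation=2),cv2.resize(c['image'],(400,300))]))
E
```

```text
[ 0.35347053 -0.27685149  0.15066894] [5.64407430e-05 2.41582349e-01 9.70380320e-01 2.90105190e-05] 28.85
[[250.38008936 191.55709384]]
```

View pics/c10.png

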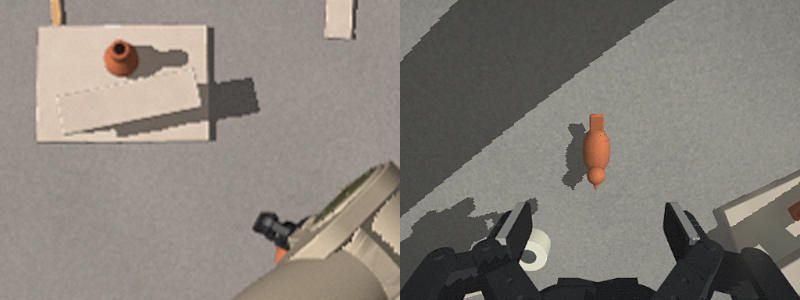

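The wrist view (right pane) shows the bird axis-aligned with the jaws: body centre at (597,148), tail up at (597,114) and head at (596,175). The top view shows the vase (121,55) standing behind the strip. I'll grasp the bird.

{"api": "send_rows", "payload": {"increments": [{"dx": -0.02,"dy": 0.08,"dz": -1.2,"roll": 0,"claw": 1},{"dx": -0.02,"dy": 0.08,"dz": -2.6,"roll": 0,"claw": 1},{"dx": -0.02,"dy": 0.08,"dz": -4.0,"roll": 0,"claw": 1},{"dx": -0.02,"dy": 0.08,"dz": -5.2,"roll": 0,"claw": 1},{"dx": -0.02,"dy": 0.08,"dz": -5.8,"roll": 0,"claw": 0.6}], "grip_force": 30}}

```text
clock: 29.48
tcp_pos: [0.3523, -0.2745, 0.0044]
orientation: [-0.001, 0.242, 0.97, 0.0]
wrist_force: [-0.1, -0.7, -0.1]
finger_gap: 0.0697
grip_force: 0.0
```

{"api": "send_rows", "payload": {"increments": [{"dx": 0,"dy": 0,"dz": 0,"roll": 0,"claw": 0.2},{"dx": 0,"dy": 0,"dz": 0,"roll": 0,"claw": -0.1},{"dx": 0,"dy": 0,"dz": 0,"roll": 0,"claw": -0.3},{"dx": 0,"dy": 0,"dz": 0,"roll": 0,"claw": -0.7},{"dx": 0,"dy": 0,"dz": 0,"roll": 0,"claw": -1}]}}

```text
clock: 30.1
tcp_pos: [0.3533, -0.2759, 0.0068]
orientation: [0.001, 0.242, 0.97, -0.001]
wrist_force: [-0.1, 0.4, 5.2]
finger_gap: 0.0325
grip_force: 29.9
```

```bash
python3 - <<'E'
from h import *
s=get_state();print(s['tcp_pos'],s['finger_gap'],s['grip_force'],s['wrist_force'],s['ft_torque'])
c=cam('wrist','w11.png')
E
```

```text
[ 0.35326303 -0.27589387  0.0067502 ] 0.032473165986028174 29.934695698320866 [-0.09032565  0.38585336  5.24012252] [0.06563662 0.16179272 0.04123828]
```

View pics/w11.png

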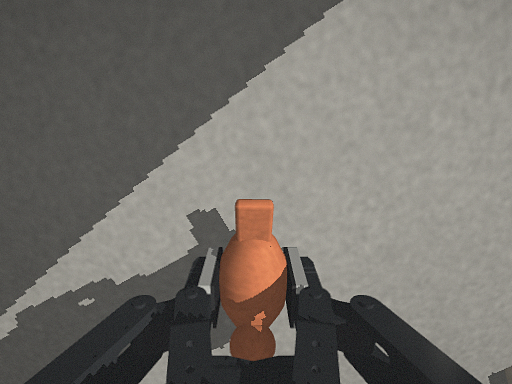

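The bird is gripped at its widest, tail at (254,220). I'll lift it and carry it to the strip.

{"api": "send_rows", "payload": {"increments": [{"dx": 0,"dy": 0,"dz": 0.5,"roll": 0,"claw": -1},{"dx": 0,"dy": 0,"dz": 1.4,"roll": 0,"claw": -1},{"dx": 0.2,"dy": 0.2,"dz": 2.6,"roll": -0.5,"claw": -1},{"dx": 0.8,"dy": 0.9,"dz": 3.8,"roll": -1.2,"claw": -1},{"dx": 1.6,"dy": 1.8,"dz": 5.0,"roll": -2.0,"claw": -1}]}}

```text
clock: 30.78
tcp_pos: [0.3927, -0.2299, 0.1324]
orientation: [0.0, 0.377, 0.926, -0.0]
wrist_force: [0.1, 0.0, -0.3]
finger_gap: 0.0325
grip_force: 30.1
```

{"api": "send_rows", "payload": {"increments": [{"dx": 1.1,"dy": 1.2,"dz": 0.5,"roll": -0.9,"claw": -1},{"dx": 2.4,"dy": 2.6,"dz": 0.8,"roll": -1.8,"claw": -1},{"dx": 3.8,"dy": 4.1,"dz": 0.8,"roll": -2.7,"claw": -1},{"dx": 5.2,"dy": 5.6,"dz": 0.8,"roll": -3.6,"claw": -1},{"dx": 6.2,"dy": 6.7,"dz": 0.8,"roll": -4.33,"claw": -1}]}}

```text
clock: 31.4
tcp_pos: [0.5487, -0.0608, 0.1514]
orientation: [0.0, 0.635, 0.773, 0.0]
wrist_force: [0.0, 0.4, -0.9]
finger_gap: 0.0322
grip_force: 30.1
```

{"api": "send_rows", "payload": {"increments": [{"dx": 0.4,"dy": 0.4,"dz": 0,"roll": 0,"claw": -1},{"dx": 0.56,"dy": 0.58,"dz": 0,"roll": 0,"claw": -1},{"dx": 0.56,"dy": 0.58,"dz": -0.5,"roll": 0,"claw": -1},{"dx": 0.56,"dy": 0.58,"dz": -1.0,"roll": 0,"claw": -1},{"dx": 0.56,"dy": 0.58,"dz": -1.4,"roll": 0,"claw": -1}]}}

```text
clock: 32.02
tcp_pos: [0.5604, -0.0487, 0.1142]
orientation: [-0.001, 0.634, 0.773, -0.0]
wrist_force: [1.4, -0.1, -0.6]
finger_gap: 0.0324
grip_force: 30.1
```

```bash
python3 - <<'E'
from h import *
c=cam('wrist');t=cam('scene')
s=get_state();print(s['tcp_pos'],s['orientation'],s['finger_gap'],s['wrist_force'],s['clock'])
cv2.imwrite('pics/c12.png',np.hstack([cv2.resize(t['image'][130:280,160:360],(400,300),interpolation=2),cv2.resize(c['image'],(400,300))]))
E
```

```text
[ 0.55994933 -0.04832306  0.11373121] [-1.43149268e-03  6.34115189e-01  7.73236937e-01 -7.18987042e-04] 0.03214934866468784 [-0.01551206 -0.84193998 -0.85684809] 32.125
```

View pics/c12.png

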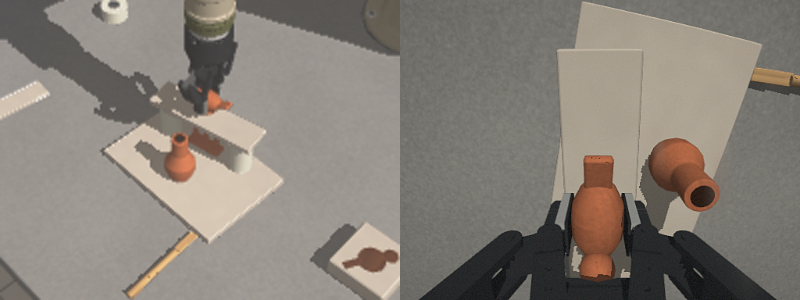

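The bird is centred over the strip, at (598,215) against the strip's centre line x≈600. The vase stands clear at right. I'll lower and release.

{"api": "send_rows", "payload": {"increments": [{"dx": 0,"dy": 0,"dz": -0.2,"roll": 0,"claw": -1},{"dx": 0,"dy": 0,"dz": -0.36,"roll": 0,"claw": -1},{"dx": 0,"dy": 0,"dz": -0.44,"roll": 0,"claw": -1},{"dx": 0,"dy": 0,"dz": -0.48,"roll": 0,"claw": -1},{"dx": 0,"dy": 0,"dz": -0.49,"roll": 0,"claw": -1}]}}

```text
clock: 32.75
tcp_pos: [0.5616, -0.048, 0.1034]
orientation: [0.0, 0.634, 0.774, 0.0]
wrist_force: [0.8, 0.2, -1.2]
finger_gap: 0.032
grip_force: 30.1
```

{"api": "send_rows", "payload": {"increments": [{"dx": 0,"dy": 0,"dz": 0,"roll": 0,"claw": -1},{"dx": 0,"dy": 0,"dz": 0,"roll": 0,"claw": -0.18},{"dx": 0,"dy": 0,"dz": 0,"roll": 0,"claw": 0},{"dx": 0,"dy": 0,"dz": 0,"roll": 0,"claw": 0.3},{"dx": 0,"dy": 0,"dz": 0,"roll": 0,"claw": 0.3}]}}

```text
clock: 33.38
tcp_pos: [0.5615, -0.0481, 0.1034]
orientation: [0.0, 0.634, 0.774, 0.0]
wrist_force: [-0.0, -0.5, 0.0]
finger_gap: 0.0555
grip_force: 0.0
```

{"api": "send_rows", "payload": {"increments": [{"dx": 0,"dy": 0,"dz": 0.4,"roll": 0,"claw": 0.3},{"dx": 0,"dy": 0,"dz": 1.2,"roll": 0,"claw": 0.3},{"dx": 0,"dy": 0,"dz": 2.4,"roll": 0,"claw": 0.4},{"dx": 0,"dy": 0,"dz": 3.6,"roll": 0,"claw": 0.4},{"dx": -0.5,"dy": 1.0,"dz": 4.0,"roll": 0,"claw": 0.4}]}}

```text
clock: 34.0
tcp_pos: [0.5509, -0.0242, 0.2062]
orientation: [0.002, 0.635, 0.773, 0.001]
wrist_force: [-0.2, 1.4, -0.2]
finger_gap: 0.0599
grip_force: 0.0
```

{"api": "send_rows", "payload": {"increments": [{"dx": -1,"dy": 1.5,"dz": 0.5,"roll": 0,"claw": 0.4},{"dx": -2,"dy": 3.5,"dz": 0.5,"roll": 0,"claw": 0.4},{"dx": -3,"dy": 5.5,"dz": 0.5,"roll": 0,"claw": 0.4},{"dx": -3.5,"dy": 6.5,"dz": 0.5,"roll": 0,"claw": 0.4},{"dx": -3.5,"dy": 6.5,"dz": 0.5,"roll": 0,"claw": 0.4}]}}

```text
clock: 34.62
tcp_pos: [0.4607, 0.1409, 0.2168]
orientation: [0.0, 0.632, 0.775, 0.0]
wrist_force: [0.3, -0.6, -0.3]
finger_gap: 0.0599
grip_force: 0.0
```

```bash
python3 - <<'E'
from h import *
t=cam('scene');c=cam('top')
s=get_state();print(s['tcp_pos'],s['wrist_force'],s['clock'])
cv2.imwrite('pics/c13.png',np.hstack([cv2.resize(t['image'][130:280,160:360],(400,300),interpolation=2),cv2.resize(c['image'][150:270,170:330],(400,300),interpolation=2)]))
E
```

```text
[0.46196421 0.1393551  0.21646137] [ 0.30129031  0.34693951 -0.03161482] 34.725
```

View pics/c13.png

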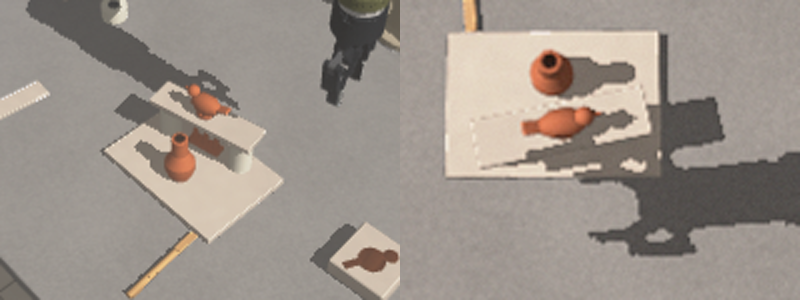

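The bird stands on the strip's middle (right pane, (560,122)), with the vase behind at (552,75). All pieces are upright and the robot is clear, so I'm handing in.

```bash
python3 -c "
from h import *
print(hand_in())"
```

```text
the job is handed in; nothing more can be done
None
```

The job is handed in with the props, strip, bird and vase placed as asked; the last pictures show everything upright and the robot clear, but no verdict came back.

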